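# Clear broken gingerbread off the sorting tray

## Robot

A 6-joint arm with a two-finger parallel gripper is mounted at the origin on a cart in front of the work surface, level with it; the furniture and walls round the work are solid. World frame = base frame: x ahead of the robot, y to its left, z up, the work surface at z = 0. Lengths are in m, angles in degrees, forces in N, time in s.
With the tool pointing down it reaches from about 0.4 to 0.825 m from the base axis. Payload 7 kg.
Tool frame: the origin (TCP) lies midway between the tips of the shut fingers; the grasp point (between the pads) lies 19 mm behind it (ctrl.hold_point_z is the distance from the TCP to the grasp point, in m); z points along the fingers, y is the line along which they close (so a half turn about z gives the same grasp; the last joint's range is limited). The gripper opens to 88 mm and grips with 3 to 60 N. Pads are 19 mm wide; open, the fingers measure 130 mm over their backs; the gripper's body (78 mm by 193 mm) begins 47 mm behind the grasp point.
Start: joints at [83.944, 20.546, 0.682, 0, -70.136, -16.507], TCP at [0.259, 0.623, 0.227] pointing down, gripper open.
Joint ranges: [-176.03, 176.03], [-82.01, 121.73], [-58.28, 71.71], [-173.87, 95.51], [-174.79, -0.11], [-173.66, 173.66]. Speed limits (degrees/s): [136.94, 136.94, 172.46, 180, 180, 180].

## Interface

Orientations are given as [roll, pitch, yaw] about the fixed x, y, z axes, in that order (R = Rz(yaw) Ry(pitch) Rx(roll)).
In Python, from plant import ctrl gives the robot as it stands.
- The arm moves only by the tool apply_moves, never from a script. Its argument "deltas" is a list of rows, each an object with "fingers": the finger opening in mm, from 0 to 87.6; "delta_pos": the shift along the tool's x, y, z in mm, a list of three; "angular": the turn, a rotation vector about the tool's x, y, z in degrees, a list of three. A call has 1 to 10 rows; each row is the pose to reach, as a shift and turn from the pose commanded when the call began, along the tool's axes at that moment; what a row does not reach only later rows make up. A row lasts 1/10 s, in which the tool goes at most 50 mm and 8.59 degrees, less where a joint would pass 70% of its speed; a pose out of reach is approached as far as the arm can. A call with a gripper value outside its range is refused whole. The fingers move at their own pace and stop on an object; the grip force is fixed at half the most. Time passes only in rows, so rows that repeat a pose let the fingers close. It gives the time, the measured TCP pose, the force, the opening and the grip force at its end, in the units of the state.
- ctrl.get_obs(): the state, without advancing time (a new reading comes with each control period).
- ctrl.snapshot(name): name is "scene" or "top" or "wrist"; returns the picture (420x560x3 uint8, red, green, blue); there is no depth.
- ctrl.camera_params(name): a dict with "fx", "fy", "cx", "cy" (pixels), "cam_to_world" (4x4, takes a point from camera to world coordinates); the wrist camera has in their place "mount" (4x4, takes a point from camera to tool coordinates, whose origin is the TCP and whose axes are the flange's). Camera axes: x right, y up, looking along -z (the intrinsics and any distortion apply to the point x, -y, -z); pixel columns grow to the right and rows downward; lengths in m; the calibration is good to about 2 mm. A picture is of the moment at which its call begins: read the wrist's pose just before it. camera_params takes no time and is no camera call.
- ctrl.close_job(): hands the job in; it is judged then, once.
The state is a dict: "clock": time; "joint_pos": joint angles; "qvel": joint speeds; "tau": joint torques, N m; "tool_pos": TCP position; "orientation": TCP orientation; "force": force on the tool from outside, world axes, zero at the start; "moment": the same for the moment, N m; "opening": finger opening in m; "gripper_force": force on a finger pad.
Only numpy, scipy, OpenCV 4.12 (cv2) and the standard library are available. Lean on these libraries where they do the work, as an engineer would, in place of code of your own. Each camera call takes 0.05 s, during which the arm holds its last target. There are 200 camera calls.

## Task

Three broken gingerbread pieces lie on the raised steel sorting tray, behind its sliding gate. Push this gate fully open by its blue knob, sweep all three pieces along the tray and over the spout into the scrap pan with your fingertips, then push the gate fully shut again for the next batch. Only push and sweep: do not lift or carry anything, and leave the pan and the things lying round the tray where they are.

Things in the scene. Friction and masses are not known exactly. Their poses are not given: they have to be found in the camera images.
- sorting_tray: Heavy stainless tray on four legs, fixed to the bench. Origin on the bench under the tray; its x axis points away from the robot, y to the robot's left (at yaw 0), z up. It drains to its -y end, where the gate, the spout and the pan are. The gingerbread's friction on the steel is about 0.6.
- tray_deck (a point): On the tray's flat deck, at x = 0, y = 40, z = 100 mm in the tray's frame. The deck spans x = -118..118 mm and y = -70..148 mm of that frame, walled 25 mm high on the near, far and +y sides. Beyond y = -70 mm two slanting walls narrow it to an opening 112 mm wide (x = -56..56) at y = -131 mm.
- tray_mouth (a point): Middle of the opening that the gate closes, on the deck surface: x = 0, y = -140, z = 100 mm in the tray's frame. The gate's track runs along x here, out to x = 178 mm, 18 mm wide, its top 12 mm above the deck beside the opening and flush with the deck in it.
- spout_end (a point): Lower edge of the spout, above the scrap pan: x = 0, y = -178, z = 76 mm in the tray's frame. The deck ends at y = -155 mm; from there the spout falls at 45 degrees between cheeks at x = -60 and 60 mm.
- gate (a joint): Sliding gate in the tray's opening: 0 = fully shut, 0.112 m = fully open (stop at both ends). It slides along the tray's +x to open, needs about 2.5 N, and stays where it is left; it may start up to 20 mm ajar. The gate is a plate 116 mm long, 4 mm thick, its top flange (14 mm wide) 25 mm above the deck.
- gate_knob (a point): Top of the gate's blue upright knob: a cylinder 18 mm in diameter, from 27 to 44 mm above the deck, on the near end of the gate. It moves with the gate: 48 mm on the near (-x) side of the opening's middle when shut, 64 mm on the far side when open. Push it sideways, at its near side to open and at its far side to shut.
- broken_round: Broken gingerbread: round with a slice missing, white icing rings and red dots; about 53 x 62 mm, 9 mm thick, 30 g. Origin on the underside, at the middle of the former round; the straight break is on its -x side.
- broken_heart: Broken gingerbread: heart without its tip, white outline; about 63 x 51 mm, 9 mm thick, 30 g. Origin at the middle of its underside.
- broken_star: Broken gingerbread: blue-iced six-armed star with one arm missing; about 65 mm across, 11 mm thick with the icing, 30 g. Origin at the middle of its underside.
- scrap_pan: Loose open aluminium pan, 220 (x) x 170 (y) x 53 mm high, 2 mm walls, 0.6 kg, standing on the bench under the spout. Origin at the middle of its underside.
- ribbon_spool: Spool of red ribbon lying on the bench behind the scissors (the nearer of the two spools to be seen), 104 x 132 x 32 mm with its loose end. Leave alone.
- scissors: Scissors with red handles, 87 x 199 x 9 mm, lying on the bench. Leave alone.
- marker: White marker pen with a black cap, 135 mm long, 17 mm thick, lying on the bench to the left of the tray (another lies at the far right). Leave alone.
There are look-alikes about, which are no part of the job. What is shaped like the broken_star but green or turquoise is not meant.

How it is judged (in metres and radians):
On the way, in this order (a step that is already met when the one before it is completed fails the run):
1. the gate has been pushed fully open (value of joint gate above 0.104 m), for 0.1 s.
2. all three broken pieces are in the scrap pan (x of broken_round in the frame of scrap_pan between -0.108 and 0.108 m and y of broken_round in the frame of scrap_pan between -0.083 and 0.083 m and z of broken_round in the frame of scrap_pan between -0.01 and 0.045 m and x of broken_heart in the frame of scrap_pan between -0.108 and 0.108 m and y of broken_heart in the frame of scrap_pan between -0.083 and 0.083 m and z of broken_heart in the frame of scrap_pan between -0.01 and 0.045 m and x of broken_star in the frame of scrap_pan between -0.108 and 0.108 m and y of broken_star in the frame of scrap_pan between -0.083 and 0.083 m and z of broken_star in the frame of scrap_pan between -0.01 and 0.045 m), for 0.2 s.
At the end, for the whole second after the job is handed in: The gate is shut to within 6 mm, all three pieces lie at rest inside the scrap pan (their origins within its walls and below its rim), and the pan stands level (all of step 2 and value of joint gate below 0.006 m and linear speed of each of broken_round, broken_heart, broken_star below 0.03 m/s and angle between scrap_pan's own z axis and vertical below 0.1 rad); the robot touches nothing.
It fails at once if a gingerbread piece is lifted more than 20 mm above the deck (z of any of broken_round, broken_heart, broken_star in the frame of sorting_tray above 0.12 m).
It fails at once if the pan is lifted or shoved more than 25 mm (distance of scrap_pan from where it was at the start of the episode above 0.025 m).
It fails at once if the scissors, the marker or the ribbon is moved more than 20 mm (distance of any of scissors, marker, ribbon_spool from where it was at the start of the episode above 0.02 m).
It also fails if it takes over 61 s, if anything falls off the work surface, if the arm or the gripper's body presses on something with over 40 N, if the wrist force passes 120 N, or if a joint passes its speed limit or range.

## Working session

There is one attempt and no reset: what is moved stays moved. The work goes in short steps, Python scripts to look and compute and a tool call to move; the robot and the scene stay as the last step left them, time stands still between calls to the robot, and variables do not carry over. Pictures are saved under pics/ and viewed, at most 10 in all, crops included, and the job is handed in when it is done.

Besides the shell and the picture viewer there is one more tool, called after "Call:" by a JSON object that holds its "method" and its "body". apply_moves: Moves the arm, as the interface text tells. Its arguments: {"type":"object","properties":{"deltas":{"type":"array"}},"required":["deltas"]}

```bash
mkdir -p pics; ls
cat > h.py <<'E'
import numpy as np, cv2, json
from plant import ctrl
from scipy.spatial.transform import Rotation as R
def snap(n,f):
    im=ctrl.snapshot(n); cv2.imwrite('pics/'+f,im[...,::-1]); return im
def ray(n,px,z,cp=None):
    cp=cp or ctrl.camera_params(n); T=np.array(cp['cam_to_world'])
    px=np.atleast_2d(px).astype(float)
    d=np.c_[(px[:,0]-cp['cx'])/cp['fx'],-(px[:,1]-cp['cy'])/cp['fy'],-np.ones(len(px))]@T[:3,:3].T
    o=T[:3,3]; return o+d*((z-o[2])/d[:,2])[:,None]
def proj(n,P):
    cp=ctrl.camera_params(n); T=np.linalg.inv(np.array(cp['cam_to_world']))
    c=np.atleast_2d(P)@T[:3,:3].T+T[:3,3]
    return np.c_[cp['cx']+cp['fx']*c[:,0]/-c[:,2],cp['cy']-cp['fy']*c[:,1]/-c[:,2]]
E
python3 - <<'E'
from h import *
a=snap('top','top0.png'); b=snap('scene','scene0.png')
for n in ('top','scene'): print(n,ctrl.camera_params(n))
o=ctrl.get_obs(); print(o)
E
```

```text
pics
top {'fx': 397.25578015916267, 'fy': 397.25578015916267, 'cx': 286.8253020751074, 'cy': 209.02539783158156, 'cam_to_world': array([[ 0.00725869,  0.99698088, -0.07730739,  0.42794867],
       [-0.99972227,  0.00550176, -0.02291531, -0.11162224],
       [-0.02242079,  0.07745225,  0.99674393,  1.15933619],
       [ 0.        ,  0.        ,  0.        ,  1.        ]])}
scene {'fx': 409.4133844540238, 'fy': 409.4133844540238, 'cx': 282.15805627004306, 'cy': 216.9611497614737, 'cam_to_world': array([[-0.70720315,  0.34292967, -0.61827417, -0.24957142],
       [-0.70681139, -0.3221793 ,  0.62977628,  0.66595069],
       [ 0.01677383,  0.88238299,  0.47023281,  0.70674571],
       [ 0.        ,  0.        ,  0.        ,  1.        ]])}
{'clock': 0.1, 'joint_pos': array([ 8.39430173e+01,  2.05876779e+01,  6.37909908e-01, -1.78448892e-02,
       -7.01368286e+01, -1.65065155e+01]), 'qvel': array([-0.06801763, -0.06497113,  0.11188827,  0.07399615,  0.09175537,
        0.0469426 ]), 'tau': array([-4.46664963e-04, -5.84165883e+01,  2.93751240e+01,  7.01554388e+00,
        1.01261563e-02, -4.67418420e-05]), 'tool_pos': array([0.25886104, 0.62289842, 0.22570368]), 'orientation': array([ 1.79912206e+02, -8.52167972e-03, -2.25695676e+01]), 'force': array([ 0.85626904,  0.24917638, -0.23201542]), 'moment': array([0.00195046, 0.02832369, 0.05445973]), 'gripper_force': 0.0, 'opening': 0.08777715533003655}
```

View pics/top0.png

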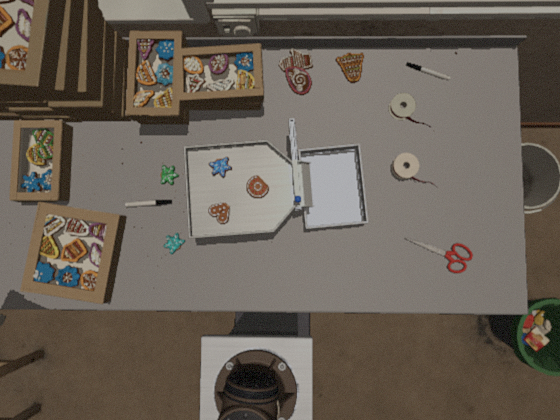

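View pics/scene0.png

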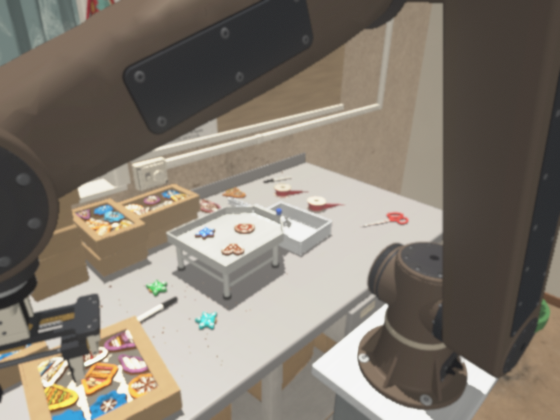

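The top view shows the tray with its opening to the right. The knob is at (297,200), the blue star at (220,167), the round at (257,187) and the heart at (219,212). The pan is at (334,187).

Star candidates are (220,167), blue and on the tray; (169,174), green and on the bench; and (175,243), turquoise and on the bench. The blue one on the tray fits. I'll confirm it in an enlarged crop.

Run:
```python
from h import *
a=cv2.imread('pics/top0.png')
c=cv2.resize(a[110:250,160:360],None,fx=4,fy=4,interpolation=cv2.INTER_CUBIC)
cv2.imwrite('pics/crop0.png',c)
hsv=cv2.cvtColor(a,cv2.COLOR_BGR2HSV)
def blobs(m,off=20):
    n,l,s,ce=cv2.connectedComponentsWithStats(m.astype('uint8'))
    return [(ce[i].round(1),s[i,4]) for i in range(1,n) if s[i,4]>=off and 180<ce[i][0]<370 and 115<ce[i][1]<250]
H,S,V=hsv[...,0],hsv[...,1],hsv[...,2]
for nm,m,z in (('blue',(H>100)&(H<125)&(S>120),.11),('brown',(H<20)&(S>80),.109)):
    for ce,ar in blobs(m,8): print(nm,ce,ar,ray('top',ce,z).round(4), ray('top',ce,.144).round(4))
```

```text
blue [217.9 162.9] 24 [[0.6325 0.0985 0.11  ]] [[0.6259 0.0917 0.144 ]]
blue [214. 167.] 8 [[0.6214 0.1088 0.11  ]] [[0.6151 0.1016 0.144 ]]
blue [223.5 168.5] 13 [[0.6174 0.0831 0.11  ]] [[0.6112 0.0768 0.144 ]]
blue [218.3 170.4] 14 [[0.6122 0.097  0.11  ]] [[0.6062 0.0902 0.144 ]]
blue [297.3 198.7] 28 [[ 0.537  -0.1151  0.11  ]] [[ 0.5334 -0.115   0.144 ]]
brown [257.6 186.8] 214 [[ 0.5685 -0.009   0.109 ]] [[ 0.5638 -0.0125  0.144 ]]
brown [257.2 186. ] 19 [[ 0.5706 -0.0079  0.109 ]] [[ 0.5659 -0.0114  0.144 ]]
brown [220.7 211.4] 186 [[0.5021 0.0885 0.109 ]] [[0.4996 0.0818 0.144 ]]
```

View pics/crop0.png

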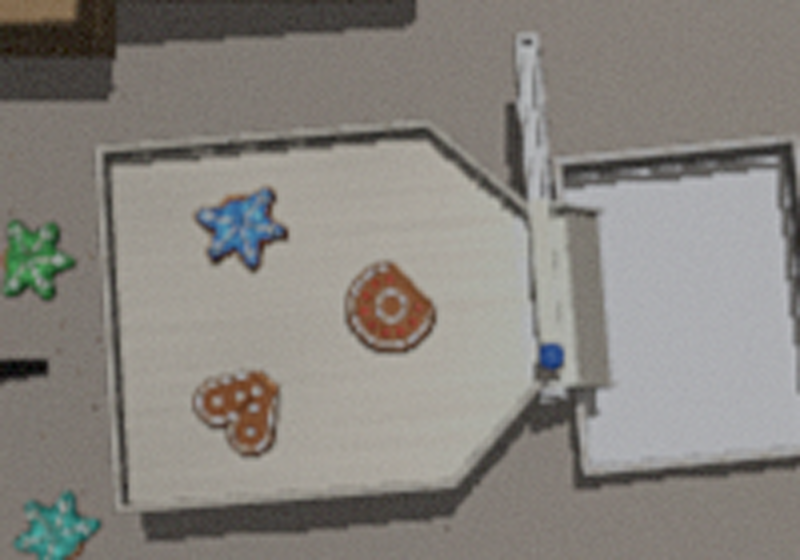

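The crop confirms the blue star at crop (241,229), with the green and turquoise ones off the tray. It also shows the round at (390,307), the heart at (240,410) and the knob at (551,356). Next I'll fit the tray pose from its wall-top corners.

```bash
cat >> h.py <<'E'
def fit(cr,tp):
    # 2D rigid
    a=tp-tp.mean(0); b=cr-cr.mean(0)
    th=np.arctan2((a[:,0]*b[:,1]-a[:,1]*b[:,0]).sum(),(a*b).sum())
    Rm=np.array([[np.cos(th),-np.sin(th)],[np.sin(th),np.cos(th)]])
    return th,cr.mean(0)-Rm@tp.mean(0),Rm
E
python3 - <<'E'
from h import *
crop=lambda p:np.array(p)/4+[160,110]-.375
c=crop([(104,148),(121,510),(430,124),(456,487)])
W=ray('top',c,.125)[:,:2]
w=.0015
tp=np.array([[.118+w,.148+w],[-.118-w,.148+w],[.118+w,-.070],[-.118-w,-.070]])
th,t,Rm=fit(W,tp)
print('yaw',np.degrees(th),t,'res',((tp@Rm.T+t)-W).round(4).tolist())
tf=lambda p:(np.array(p)-t)@Rm
k=ray('top',crop([(551,354)]),.144)[0,:2]; print('knob',k,tf(k))
for n,p,z in (('star',(241,229),.105),('round',(390,307),.105),('heart',(240,410),.105),('mouth TL',(530,215),.112),('gate far end',(527,38),.125),('pan',None,0)):
    if p: q=ray('top',crop([p]),z)[0,:2]; print(n,q.round(4),tf(q).round(4))
pc=ray('top',crop([(560,165),(793,142),(587,473)]),.053)[:,:2]; print('pan corners',pc.round(4),tf(pc).round(4))
np.savez('tray.npz',th=th,t=t,Rm=Rm)
print('joint/wrist',ctrl.camera_params('wrist'))
E
```

```text
yaw 4.394061443421372 [0.5644658  0.02520628] res [[-0.001, 0.0008], [0.0007, 0.0002], [-0.0008, -0.0011], [0.001, 0.0002]]
knob [ 0.5349253  -0.11517545] [-0.04020912 -0.13770584]
star [0.6227 0.0939] [0.0633 0.0641]
round [ 0.5701 -0.0074] [ 0.0032 -0.0329]
heart [0.5004 0.0921] [-0.0587  0.0716]
mouth TL [ 0.6314 -0.1008] [ 0.0571 -0.1308]
gate far end [ 0.7479 -0.0982] [ 0.1735 -0.1371]
pan corners [[ 0.6787 -0.1211]
 [ 0.6955 -0.2851]
 [ 0.4615 -0.1409]] [[ 0.1027 -0.1547]
 [ 0.1068 -0.3195]
 [-0.1154 -0.1578]]
joint/wrist {'fx': 314.28820562281123, 'fy': 314.28820562281123, 'cx': 276.07333020189066, 'cy': 211.32937490007117, 'mount': array([[ 2.65036835e-04,  9.58697007e-01,  2.84429215e-01,
         7.72427946e-02],
       [ 9.99999934e-01, -3.24394111e-04,  1.61582717e-04,
        -1.28484683e-03],
       [ 2.47176029e-04,  2.84429153e-01, -9.58697030e-01,
        -1.57827587e-01],
       [ 0.00000000e+00,  0.00000000e+00,  0.00000000e+00,
         1.00000000e+00]])}
```

```bash
cat >> h.py <<'E'
_z=np.load('tray.npz') if __import__('os').path.exists('tray.npz') else None
def delta(x,y,z,a=0):
    """tray target (mm; a: turn of sweep face about world z, deg) -> delta_pos mm, rotvec deg in the tool frame"""
    o=ctrl.get_obs(); Rc=R.from_euler('xyz',o['orientation'],degrees=True)
    p=np.r_[_z['Rm']@[x/1e3,y/1e3]+_z['t'],z/1e3]
    Rt=R.from_euler('xyz',[180,0,np.degrees(_z['th'])-90+a],degrees=True)
    return (Rc.inv().apply(p-o['tool_pos'])*1e3).round(1).tolist(),np.degrees((Rc.inv()*Rt).as_rotvec()).round(1).tolist()
def where():
    o=ctrl.get_obs(); q=(o['tool_pos'][:2]-_z['t'])@_z['Rm']
    return np.r_[q,o['tool_pos'][2]].round(4)*1e3,o['orientation'].round(1),o['force'].round(1),round(o['opening'],4),round(o['clock'],2)
E
python3 -c "
from h import *
print(where(),delta(-85,-138,160)); print(delta(-85,-138,225))"
```

```text
(array([-258.9,  619.3,  225.7]), array([179.9,  -0. , -22.6]), array([ 0.9,  0.2, -0.2]), 0.0878, 0.1) ([498.4, 596.1, 66.7], [0.1, -0.1, 63.0])
([498.4, 596.2, 1.7], [0.1, -0.1, 63.0])
```

Call:
{"method": "apply_moves", "body": {"deltas": [{"fingers": 0,"delta_pos": [15,18,0],"angular": [0,0,5]},{"fingers": 0,"delta_pos": [45,54,0],"angular": [0,0,12]},{"fingers": 0,"delta_pos": [77,92,0],"angular": [0,0,20]},{"fingers": 0,"delta_pos": [109,130,0],"angular": [0,0,28]},{"fingers": 0,"delta_pos": [141,168,0],"angular": [0,0,36]},{"fingers": 0,"delta_pos": [173,207,0],"angular": [0,0,44]},{"fingers": 0,"delta_pos": [205,245,0],"angular": [0,0,52]},{"fingers": 0,"delta_pos": [237,283,0],"angular": [0,0,60]},{"fingers": 0,"delta_pos": [269,321,0],"angular": [0,0,63]},{"fingers": 0,"delta_pos": [300,358,0],"angular": [0,0,63]}]}}

```text
clock: 1.1
tool_pos: [0.3986, 0.1755, 0.2266]
orientation: [-180.0, 0.0, -85.6]
force: [2.5, 0.5, 0.1]
opening: 0.0133
gripper_force: 0.0
```

```bash
python3 -c "
from h import *
print(where(),delta(-85,-138,160)); print(delta(-85,-138,131))"
```

```text
(array([-153.9,  162.6,  226.6]), array([-180. ,    0. ,  -85.6]), array([2.5, 0.5, 0.1]), 0.0133, 1.1) ([300.6, -69.1, 66.5], [-0.0, 0.0, -0.0])
([300.6, -69.1, 95.5], [-0.0, 0.0, -0.0])
```

Call:
{"method": "apply_moves", "body": {"deltas": [{"fingers": 0,"delta_pos": [30,-7,7],"angular": [0,0,0]},{"fingers": 0,"delta_pos": [75,-17,17],"angular": [0,0,0]},{"fingers": 0,"delta_pos": [122,-28,27],"angular": [0,0,0]},{"fingers": 0,"delta_pos": [170,-39,37],"angular": [0,0,0]},{"fingers": 0,"delta_pos": [217,-50,47],"angular": [0,0,0]},{"fingers": 0,"delta_pos": [262,-60,57],"angular": [0,0,0]},{"fingers": 0,"delta_pos": [290,-67,63],"angular": [0,0,0]},{"fingers": 0,"delta_pos": [300,-69,66],"angular": [0,0,0]},{"fingers": 0,"delta_pos": [300,-69,66],"angular": [0,0,0]},{"fingers": 0,"delta_pos": [300,-69,66],"angular": [0,0,0]}]}}

```text
clock: 2.1
tool_pos: [0.4904, -0.1159, 0.1605]
orientation: [180.0, 0.0, -85.6]
force: [0.3, 0.3, -0.5]
opening: 0.0004
gripper_force: 0.0
```

Run:
```python
from h import *
print(where(),delta(-85,-138,131))
o=ctrl.get_obs(); im=snap('wrist','w1.png'); cp=ctrl.camera_params('wrist')
M=np.eye(4); M[:3,:3]=R.from_euler('xyz',o['orientation'],degrees=True).as_matrix(); M[:3,3]=o['tool_pos']
cp['cam_to_world']=M@np.array(cp['mount'])
hsv=cv2.cvtColor(im,cv2.COLOR_RGB2HSV); m=((hsv[...,0]>105)&(hsv[...,0]<125)&(hsv[...,1]>120)).astype('uint8')
n,l,s,ce=cv2.connectedComponentsWithStats(m)
for i in range(1,n):
    if s[i,4]>80:
        q=ray('w',ce[i],.14,cp)[0,:2]; print(ce[i],s[i],q,((q-_z['t'])@_z['Rm']).round(4))
from h import _z
```

```text
(array([ -84.7, -135. ,  160.5]), array([180. ,   0. , -85.6]), array([ 0.3,  0.3, -0.5]), 0.0004, 2.1) ([3.0, 0.3, 29.5], [0.0, 0.0, 0.0])Traceback (most recent call last):
  File "<stdin>", line 10, in <module>
NameError: name '_z' is not defined
```

View pics/w1.png

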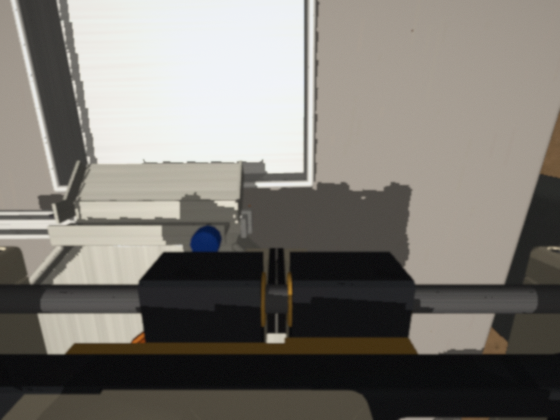

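The wrist view shows the knob at (206,240). The shut fingers are at (145–410, 255–340), on its near side.

```bash
cat >> h.py <<'E'
def wcp():
    o=ctrl.get_obs(); cp=ctrl.camera_params('wrist')
    M=np.eye(4); M[:3,:3]=R.from_euler('xyz',o['orientation'],degrees=True).as_matrix(); M[:3,3]=o['tool_pos']
    cp['cam_to_world']=M@np.array(cp['mount']); return cp
tt=lambda q:((np.atleast_2d(q)[:,:2]-_z['t'])@_z['Rm']*1e3).round(1)
E
python3 - <<'E'
from h import *
cp=wcp(); print('knob',tt(ray('w',[(206,238)],.142,cp)),'spout low edge corners',tt(ray('w',[(243,165),(78,165)],.076,cp)),'pan corner',tt(ray('w',[(313,184)],.053,cp)))
print(delta(-85,-139,131), where())
E
```

```text
knob [[ -41.5 -141.4]] spout low edge corners [[ -58.1 -175.8]
 [  69.3 -175.6]] pan corner [[-115.3 -156.3]]
([4.4, 0.5, 29.7], [-0.0, 0.0, 0.1]) (array([ -84.5, -134.6,  160.7]), array([-180. ,    0. ,  -85.5]), array([-0. ,  0.9, -0.5]), 0.0006, 2.15)
```

Two views agree that the knob is at tray (−41,−140), so the gate is about 7 mm ajar. I'll lower the fingers and push.

Call:
{"method": "apply_moves", "body": {"deltas": [{"fingers": 0,"delta_pos": [5,0,12],"angular": [0,0,0]},{"fingers": 0,"delta_pos": [5,0,25],"angular": [0,0,0]},{"fingers": 0,"delta_pos": [5,0,30],"angular": [0,0,0]},{"fingers": 0,"delta_pos": [5,-8,30],"angular": [0,0,0]},{"fingers": 0,"delta_pos": [5,-16,30],"angular": [0,0,0]},{"fingers": 0,"delta_pos": [5,-28,30],"angular": [0,0,0]},{"fingers": 0,"delta_pos": [5,-43,30],"angular": [0,0,0]},{"fingers": 0,"delta_pos": [5,-58,30],"angular": [0,0,0]},{"fingers": 0,"delta_pos": [5,-73,30],"angular": [0,0,0]},{"fingers": 0,"delta_pos": [5,-88,30],"angular": [0,0,0]}]}}

```text
clock: 3.15
tool_pos: [0.5798, -0.1141, 0.1307]
orientation: [180.0, 0.0, -85.6]
force: [-2.7, 1.5, 1.6]
opening: 0.0002
gripper_force: 1.5
```

Run:
```python
from h import *
print(where()); b=snap('top','t2.png'); hsv=cv2.cvtColor(b,cv2.COLOR_RGB2HSV)
m=((hsv[...,0]>105)&(hsv[...,0]<125)&(hsv[...,1]>120)).astype('uint8'); m[:,:280]=0; m[:,320:]=0
ys,xs=np.nonzero(m); print(len(xs), tt(ray('top',[(xs.mean(),ys.mean())],.142)) if len(xs) else '')
```

```text
(array([   4.6, -140.1,  130.7]), array([180. ,   0. , -85.6]), array([-2.7,  1.5,  1.6]), 0.0002, 3.15)
2 [[ -37.2 -103.4]]
```

The force of −2.7 N on x means the gate is moving. I'll push on to the stop.

Call:
{"method": "apply_moves", "body": {"deltas": [{"fingers": 0,"delta_pos": [0,-10,0],"angular": [0,0,0]},{"fingers": 0,"delta_pos": [0,-20,0],"angular": [0,0,0]},{"fingers": 0,"delta_pos": [0,-26,0],"angular": [0,0,0]},{"fingers": 0,"delta_pos": [0,-28,0],"angular": [0,0,0]},{"fingers": 0,"delta_pos": [0,-29,0],"angular": [0,0,0]},{"fingers": 0,"delta_pos": [0,-30,0],"angular": [0,0,0]}]}}

```text
clock: 3.8
tool_pos: [0.6084, -0.112, 0.1305]
orientation: [180.0, 0.0, -85.6]
force: [-2.7, 1.0, -0.1]
opening: 0.0002
gripper_force: 1.3
```

Call:
{"method": "apply_moves", "body": {"deltas": [{"fingers": 0,"delta_pos": [0,-2,0],"angular": [0,0,0]},{"fingers": 0,"delta_pos": [0,-4,0],"angular": [0,0,0]},{"fingers": 0,"delta_pos": [0,-5,0],"angular": [0,0,0]},{"fingers": 0,"delta_pos": [0,-5,0],"angular": [0,0,0]}]}}

```text
clock: 4.2
tool_pos: [0.6139, -0.1115, 0.1305]
orientation: [-180.0, 0.0, -85.6]
force: [-2.6, 0.6, -1.2]
opening: 0.0007
gripper_force: 1.0
```

Run:
```python
from h import *
print(where()); b=snap('wrist','w2.png'); hsv=cv2.cvtColor(b,cv2.COLOR_RGB2HSV)
m=((hsv[...,0]>105)&(hsv[...,0]<125)&(hsv[...,1]>120)).astype('uint8'); m[320:]=0
n,l,s,ce=cv2.connectedComponentsWithStats(m)
for i in range(1,n):
  if s[i,4]>60: print(ce[i],s[i],tt(ray('w',[ce[i]],.142,wcp())))
```

```text
(array([  38.8, -140.1,  130.5]), array([-180. ,    0. ,  -85.6]), array([-2.6,  0.6, -1.2]), 0.0007, 4.2)
```

Call:
{"method": "apply_moves", "body": {"deltas": [{"fingers": 0,"delta_pos": [0,-2,0],"angular": [0,0,0]},{"fingers": 0,"delta_pos": [0,-4,0],"angular": [0,0,0]},{"fingers": 0,"delta_pos": [0,-6,0],"angular": [0,0,0]},{"fingers": 0,"delta_pos": [0,-6,0],"angular": [0,0,0]}]}}

```text
clock: 4.65
tool_pos: [0.6165, -0.1116, 0.1302]
orientation: [179.6, 0.0, -85.6]
force: [-13.0, 1.7, 7.6]
opening: 0.0006
gripper_force: 6.5
```

The stop is reached, with force rising to 13 N. I'll back off, rise and go behind the round.

Call:
{"method": "apply_moves", "body": {"deltas": [{"fingers": 0,"delta_pos": [0,8,0],"angular": [0,0,0]},{"fingers": 0,"delta_pos": [0,20,-5],"angular": [0,0,0]},{"fingers": 0,"delta_pos": [0,28,-25],"angular": [0,0,0]},{"fingers": 30,"delta_pos": [-30,35,-35],"angular": [0,0,0]},{"fingers": 30,"delta_pos": [-75,42,-35],"angular": [0,0,0]},{"fingers": 30,"delta_pos": [-120,42,-35],"angular": [0,0,0]},{"fingers": 30,"delta_pos": [-150,42,-35],"angular": [0,0,0]},{"fingers": 30,"delta_pos": [-158,42,-35],"angular": [0,0,0]},{"fingers": 30,"delta_pos": [-158,42,-35],"angular": [0,0,0]}]}}

```text
clock: 5.55
tool_pos: [0.5659, 0.0443, 0.1664]
orientation: [-179.9, 0.0, -85.4]
force: [0.3, 0.1, -0.0]
opening: 0.0293
gripper_force: 0.0
```

Run:
```python
from h import *
print(where()); b=snap('top','t3.png'); w=snap('wrist','w3.png'); print(delta(2,20,103.5))
hsv=cv2.cvtColor(w,cv2.COLOR_RGB2HSV)
m=((hsv[...,0]>105)&(hsv[...,0]<125)&(hsv[...,1]>120)).astype('uint8'); m[320:]=0
n,l,s,ce=cv2.connectedComponentsWithStats(m)
for i in range(1,n):
  if s[i,4]>40: print(ce[i],s[i],tt(ray('w',[ce[i]],.140,wcp())))
```

```text
(array([  2.9,  18.9, 166.4]), array([-179.9,    0. ,  -85.4]), array([ 0.3,  0.1, -0. ]), 0.0293, 5.55)
([-2.7, 0.6, 62.4], [-0.0, 0.0, 0.1])
```

View pics/w3.png

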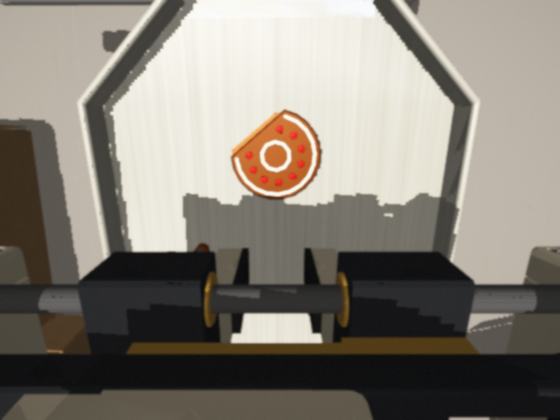

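The wrist view shows the round at (277,155), centred ahead of the open fingers, and the mouth at the top is clear. I'll lower the fingers.

Call:
{"method": "apply_moves", "body": {"deltas": [{"fingers": 30,"delta_pos": [-3,0,20],"angular": [0,0,0]},{"fingers": 30,"delta_pos": [-3,0,45],"angular": [0,0,0]},{"fingers": 30,"delta_pos": [-3,0,58],"angular": [0,0,0]},{"fingers": 30,"delta_pos": [-3,0,61],"angular": [0,0,0]},{"fingers": 30,"delta_pos": [-3,0,61],"angular": [0,0,0]}]}}

```text
clock: 6.15
tool_pos: [0.5655, 0.0454, 0.1045]
orientation: [180.0, -0.0, -85.6]
force: [-1.0, 0.4, 1.0]
opening: 0.0301
gripper_force: 0.0
```

Run:
```python
from h import *
print(where(), delta(0,-172,103.5))
```

```text
(array([  2.6,  20. , 104.5]), array([180. ,  -0. , -85.6]), array([-1. ,  0.4,  1. ]), 0.0301, 6.15) ([192.0, 2.6, 1.1], [0.0, -0.0, 0.0])
```

Call:
{"method": "apply_moves", "body": {"deltas": [{"fingers": 30,"delta_pos": [8,0,0.5],"angular": [0,0,0]},{"fingers": 30,"delta_pos": [20,1,0.5],"angular": [0,0,0]},{"fingers": 30,"delta_pos": [38,1,0.5],"angular": [0,0,0]},{"fingers": 30,"delta_pos": [60,2,0.5],"angular": [0,0,0]},{"fingers": 30,"delta_pos": [84,2,0.5],"angular": [0,0,0]},{"fingers": 30,"delta_pos": [108,2,0.5],"angular": [0,0,0]},{"fingers": 30,"delta_pos": [132,2,0.5],"angular": [0,0,0]},{"fingers": 30,"delta_pos": [156,2,0.5],"angular": [0,0,0]},{"fingers": 30,"delta_pos": [178,2,0.5],"angular": [0,0,0]},{"fingers": 30,"delta_pos": [192,2,0.5],"angular": [0,0,0]}]}}

```text
clock: 7.15
tool_pos: [0.5782, -0.1477, 0.1047]
orientation: [-179.9, -0.0, -85.6]
force: [0.3, -0.7, 0.2]
opening: 0.03
gripper_force: 0.0
```

Run:
```python
from h import *
print(where())
b=snap('top','t4.png'); w=snap('wrist','w4.png')
hsv=cv2.cvtColor(w,cv2.COLOR_RGB2HSV)
m=((hsv[...,0]<20)&(hsv[...,1]>110)&(hsv[...,2]>60)).astype('uint8'); m[250:]=0
n,l,s,ce=cv2.connectedComponentsWithStats(m)
for i in range(1,n):
  if s[i,4]>60: print(ce[i],s[i],tt(ray('w',[ce[i]],.01,wcp())))
print(delta(76,110,165,15.7))
```

```text
(array([   0.5, -173.4,  104.7]), array([-179.9,   -0. ,  -85.6]), array([ 0.3, -0.7,  0.2]), 0.03, 7.15)
[266.49465301 129.92104664] [ 227   93   78   78 4395] [[   8.7 -240.3]]
([-283.4, -75.2, -60.6], [-0.0, -0.0, -15.8])
```

The round is in the pan at tray (9,−240). The star is next. Pushing toward −x needs a positive turn about tool z.

Call:
{"method": "apply_moves", "body": {"deltas": [{"fingers": 20,"delta_pos": [0,0,-20],"angular": [0,0,0]},{"fingers": 20,"delta_pos": [-8,-2,-50],"angular": [0,0,2]},{"fingers": 20,"delta_pos": [-40,-10,-62],"angular": [0,0,5]},{"fingers": 20,"delta_pos": [-85,-22,-62],"angular": [0,0,8]},{"fingers": 20,"delta_pos": [-130,-34,-62],"angular": [0,0,11]},{"fingers": 20,"delta_pos": [-175,-46,-62],"angular": [0,0,14]},{"fingers": 20,"delta_pos": [-220,-58,-62],"angular": [0,0,15.7]},{"fingers": 20,"delta_pos": [-260,-69,-62],"angular": [0,0,15.7]},{"fingers": 20,"delta_pos": [-283,-75,-62],"angular": [0,0,15.7]},{"fingers": 20,"delta_pos": [-283,-75,-62],"angular": [0,0,15.7]}]}}

```text
clock: 8.25
tool_pos: [0.6313, 0.1458, 0.1659]
orientation: [-180.0, 0.0, -101.1]
force: [-1.3, 0.9, 0.4]
opening: 0.0198
gripper_force: 0.0
```

Run:
```python
from h import *
print(where(),delta(76,110,104.5,-15.7)); w=snap('wrist','w5.png')
hsv=cv2.cvtColor(w,cv2.COLOR_RGB2HSV)
m=((hsv[...,0]>100)&(hsv[...,0]<125)&(hsv[...,1]>110)).astype('uint8')
m=cv2.morphologyEx(m,cv2.MORPH_CLOSE,np.ones((15,15)))
n,l,s,ce=cv2.connectedComponentsWithStats(m)
for i in range(1,n):
  if s[i,4]>100: print(ce[i],s[i],tt(ray('w',[ce[i],(ce[i][0],s[i][1]+s[i][3])],.11,wcp())))
```

```text
(array([ 75.9, 115.1, 165.9]), array([-180. ,    0. , -101.1]), array([-1.3,  0.9,  0.4]), 0.0198, 8.25) ([4.9, -1.5, 61.4], [-0.0, 0.0, 0.2])
[271.96341463 153.18262195] [ 231  111   78   88 3280] [[64.3 61.4]
 [72.9 91.9]]
```

View pics/w5.png

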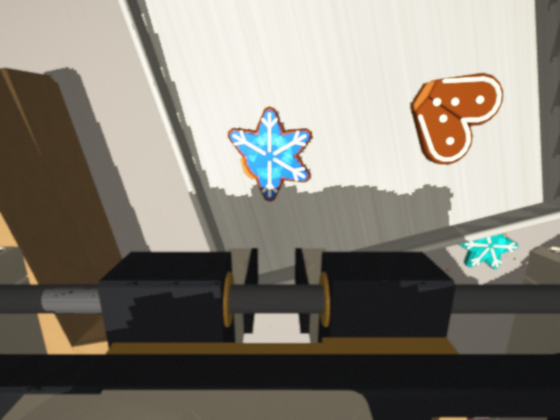

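The wrist view shows the star at (270,155), with one arm pointing straight into the finger gap. The heart is at (455,115). The turquoise look-alike at (490,250) is outside the tray. I'll lower and sweep.

Call:
{"method": "apply_moves", "body": {"deltas": [{"fingers": 20,"delta_pos": [0,-1,20],"angular": [0,0,0]},{"fingers": 20,"delta_pos": [0,-1,45],"angular": [0,0,0]},{"fingers": 20,"delta_pos": [0,-1,58],"angular": [0,0,0]},{"fingers": 20,"delta_pos": [0,-1,61],"angular": [0,0,0]},{"fingers": 20,"delta_pos": [0,-1,61],"angular": [0,0,0]}]}}

```text
clock: 8.8
tool_pos: [0.6321, 0.1416, 0.1052]
orientation: [180.0, -0.0, -101.3]
force: [0.5, 0.0, -0.8]
opening: 0.0196
gripper_force: 0.0
```

Run:
```python
from h import *
print(where(), delta(0,-172,104,-15.7))
```

```text
(array([ 76.4, 110.9, 105.2]), array([ 180. ,   -0. , -101.3]), array([ 0.5,  0. , -0.8]), 0.0196, 8.8) ([293.0, -2.9, 1.4], [0.0, -0.0, 0.0])
```

Call:
{"method": "apply_moves", "body": {"deltas": [{"fingers": 20,"delta_pos": [8,0,1],"angular": [0,0,0]},{"fingers": 20,"delta_pos": [20,0,1],"angular": [0,0,0]},{"fingers": 20,"delta_pos": [38,0,1],"angular": [0,0,0]},{"fingers": 20,"delta_pos": [58,-1,1],"angular": [0,0,0]},{"fingers": 20,"delta_pos": [78,-1,1],"angular": [0,0,0]},{"fingers": 20,"delta_pos": [98,-1,1],"angular": [0,0,0]},{"fingers": 20,"delta_pos": [118,-1,1],"angular": [0,0,0]},{"fingers": 20,"delta_pos": [138,-2,1],"angular": [0,0,0]},{"fingers": 20,"delta_pos": [155,-2,1],"angular": [0,0,0]},{"fingers": 20,"delta_pos": [165,-2,1],"angular": [0,0,0]}]}}

```text
clock: 9.8
tool_pos: [0.6013, -0.0219, 0.1041]
orientation: [180.0, -0.0, -101.3]
force: [-0.3, 0.7, 0.4]
opening: 0.02
gripper_force: 0.1
```

```bash
cat >> h.py <<'E'
def find(lo,hi,z,f,smin=110,rmax=420):
    cp=wcp(); w=snap('wrist',f); hsv=cv2.cvtColor(w,cv2.COLOR_RGB2HSV)
    m=((hsv[...,0]>=lo)&(hsv[...,0]<hi)&(hsv[...,1]>smin)&(hsv[...,2]>60)).astype('uint8'); m[rmax:]=0
    m=cv2.morphologyEx(m,cv2.MORPH_CLOSE,np.ones((15,15)))
    n,l,s,ce=cv2.connectedComponentsWithStats(m)
    for i in range(1,n):
        if s[i,4]>100: print(ce[i].round(),s[i],tt(ray('w',[ce[i]],z,cp)))
E
python3 - <<'E'
from h import *
print(where(), delta(0,-175,104,-15.7)); find(100,125,.11,'w6.png')
E
```

```text
(array([ 33.1, -49.8, 104.1]), array([ 180. ,   -0. , -101.3]), array([-0.3,  0.7,  0.4]), 0.02, 9.8) ([129.5, -2.1, 0.1], [0.0, -0.0, -0.0])
[128. 120.] [ 103   97   55   49 1935] [[  79.2 -140.5]]
[276. 216.] [ 220  163  105  110 5534] [[ 25.8 -76.8]]
```

The star is caged at (26,−77) and on line. The knob is seen at the open position. I'll continue over the spout.

Call:
{"method": "apply_moves", "body": {"deltas": [{"fingers": 20,"delta_pos": [8,0,0],"angular": [0,0,0]},{"fingers": 20,"delta_pos": [22,0,0],"angular": [0,0,0]},{"fingers": 20,"delta_pos": [42,-1,0],"angular": [0,0,0]},{"fingers": 20,"delta_pos": [64,-1,0],"angular": [0,0,0]},{"fingers": 20,"delta_pos": [87,-2,0],"angular": [0,0,0]},{"fingers": 20,"delta_pos": [110,-2,0],"angular": [0,0,0]},{"fingers": 20,"delta_pos": [125,-2,0],"angular": [0,0,0]},{"fingers": 20,"delta_pos": [130,-2,0],"angular": [0,0,0]},{"fingers": 20,"delta_pos": [130,-2,0],"angular": [0,0,0]}]}}

```text
clock: 10.75
tool_pos: [0.5782, -0.1483, 0.104]
orientation: [180.0, -0.0, -101.3]
force: [0.1, 0.4, -0.0]
opening: 0.0201
gripper_force: 0.0
```

Run:
```python
from h import *
print(where(), delta(-71,118,165,14.3)); find(100,125,.02,'w7.png')
```

```text
(array([   0.4, -174.1,  104. ]), array([ 180. ,   -0. , -101.3]), array([ 0.1,  0.4, -0. ]), 0.0201, 10.75) ([-261.8, 147.9, -61.0], [0.0, 0.0, -30.0])
```

View pics/w7.png

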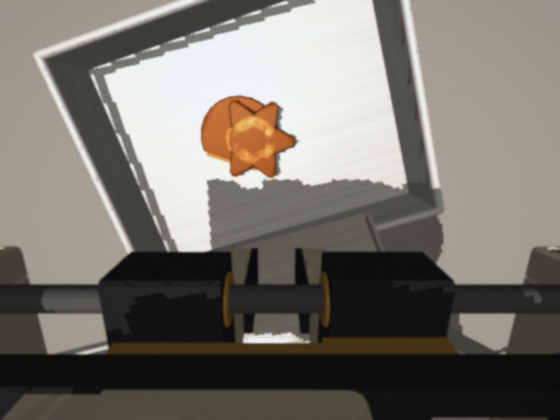

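The star has flipped over and lies on the round in the pan, around (245,138), which is fine. The heart is next.

Call:
{"method": "apply_moves", "body": {"deltas": [{"fingers": 20,"delta_pos": [0,0,-20],"angular": [0,0,0]},{"fingers": 20,"delta_pos": [-8,4,-50],"angular": [0,0,-3]},{"fingers": 20,"delta_pos": [-40,22,-62],"angular": [0,0,-8]},{"fingers": 20,"delta_pos": [-80,45,-62],"angular": [0,0,-13]},{"fingers": 20,"delta_pos": [-120,68,-62],"angular": [0,0,-18]},{"fingers": 20,"delta_pos": [-160,90,-62],"angular": [0,0,-23]},{"fingers": 20,"delta_pos": [-200,113,-62],"angular": [0,0,-28]},{"fingers": 20,"delta_pos": [-240,135,-62],"angular": [0,0,-30]},{"fingers": 20,"delta_pos": [-262,148,-62],"angular": [0,0,-30]},{"fingers": 20,"delta_pos": [-262,148,-62],"angular": [0,0,-30]}]}}

```text
clock: 11.8
tool_pos: [0.4836, 0.1417, 0.1664]
orientation: [-179.9, 0.0, -71.0]
force: [-0.3, -1.2, 0.3]
opening: 0.02
gripper_force: 0.0
```

Run:
```python
from h import *
print(where(), delta(-71,118,104,14.3)); find(0,20,.109,'w8.png',rmax=240)
```

```text
(array([-71.8, 122.3, 166.4]), array([-179.9,    0. ,  -71. ]), array([-0.3, -1.2,  0.3]), 0.02, 11.8) ([4.4, 0.4, 62.4], [-0.1, 0.0, 0.3])
[278. 153.] [ 240  112   84   83 4623] [[-58.1  70.7]]
```

View pics/w8.png

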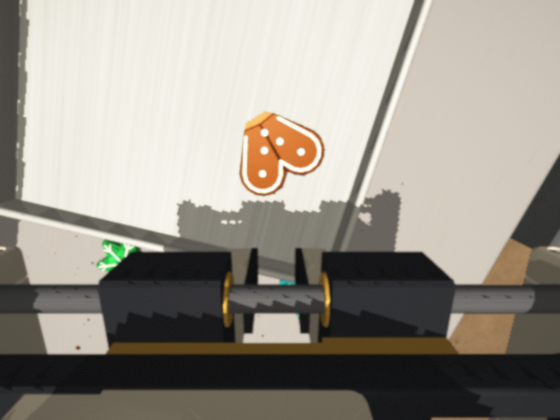

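The wrist view shows the heart at (278,153), which is tray (−58,71) and ahead of the fingers. I'll lower and sweep.

Call:
{"method": "apply_moves", "body": {"deltas": [{"fingers": 20,"delta_pos": [4,0,20],"angular": [0,0,0]},{"fingers": 20,"delta_pos": [4,0,45],"angular": [0,0,0]},{"fingers": 20,"delta_pos": [4,0,58],"angular": [0,0,0]},{"fingers": 20,"delta_pos": [4,0,62],"angular": [0,0,0]},{"fingers": 20,"delta_pos": [4,0,62],"angular": [0,0,0]}]}}

```text
clock: 12.35
tool_pos: [0.4857, 0.1338, 0.1038]
orientation: [179.9, -0.0, -71.3]
force: [-0.2, -0.3, 1.0]
opening: 0.0199
gripper_force: 0.0
```

Run:
```python
from h import *
print(where(), delta(0,-172,104,14.3))
```

```text
(array([-70.3, 114.3, 103.8]), array([179.9,  -0. , -71.3]), array([-0.2, -0.3,  1. ]), 0.0199, 12.35) ([294.8, 2.8, -0.1], [0.1, -0.0, 0.0])
```

Call:
{"method": "apply_moves", "body": {"deltas": [{"fingers": 20,"delta_pos": [8,0,0],"angular": [0,0,0]},{"fingers": 20,"delta_pos": [20,0,0],"angular": [0,0,0]},{"fingers": 20,"delta_pos": [38,0,0],"angular": [0,0,0]},{"fingers": 20,"delta_pos": [58,0,0],"angular": [0,0,0]},{"fingers": 20,"delta_pos": [78,0,0],"angular": [0,0,0]},{"fingers": 20,"delta_pos": [98,1,0],"angular": [0,0,0]},{"fingers": 20,"delta_pos": [118,1,0],"angular": [0,0,0]},{"fingers": 20,"delta_pos": [138,1,0],"angular": [0,0,0]},{"fingers": 20,"delta_pos": [155,1,0],"angular": [0,0,0]},{"fingers": 20,"delta_pos": [165,1,0],"angular": [0,0,0]}]}}

```text
clock: 13.35
tool_pos: [0.5383, -0.0242, 0.1047]
orientation: [-179.9, -0.0, -71.3]
force: [-0.5, -0.0, 0.1]
opening: 0.0199
gripper_force: 0.1
```

Run:
```python
from h import *
print(where(), delta(0,-175,104,14.3)); find(0,20,.109,'w9.png',rmax=300)
```

```text
(array([-29.9, -47.2, 104.7]), array([-179.9,   -0. ,  -71.3]), array([-0.5, -0. ,  0.1]), 0.0199, 13.35) ([131.2, 2.6, 0.7], [-0.1, -0.0, -0.0])
[299. 208.] [ 241  154  119   99 8194] [[-32.2 -81.1]]
[227. 286.] [222 273  12  27 165] [[ -5.9 -28.5]]
[325. 286.] [319 273  12  27 193] [[-57.8 -42. ]]
```

The heart sits about 9 mm to one side of the push line. I'll back off slightly, shift sideways, steer it to the centre and finish.

Call:
{"method": "apply_moves", "body": {"deltas": [{"fingers": 20,"delta_pos": [-6,3,0],"angular": [0,0,0]},{"fingers": 20,"delta_pos": [-6,11,0],"angular": [0,0,-5]},{"fingers": 20,"delta_pos": [2,11,0.5],"angular": [0,0,-5]},{"fingers": 20,"delta_pos": [18,10,0.5],"angular": [0,0,-5]},{"fingers": 20,"delta_pos": [38,8,0.5],"angular": [0,0,-5]},{"fingers": 20,"delta_pos": [60,6,0.5],"angular": [0,0,-5]},{"fingers": 20,"delta_pos": [83,4,0.5],"angular": [0,0,-5]},{"fingers": 20,"delta_pos": [106,2,0.5],"angular": [0,0,-5]},{"fingers": 20,"delta_pos": [124,2,0.5],"angular": [0,0,-5]},{"fingers": 20,"delta_pos": [131,2,0.5],"angular": [0,0,-5]}]}}

```text
clock: 14.4
tool_pos: [0.5784, -0.148, 0.1035]
orientation: [-180.0, -0.0, -66.4]
force: [1.3, -0.2, -0.0]
opening: 0.0201
gripper_force: 0.0
```

Run:
```python
from h import *
print(where()); find(0,20,.02,'w10.png',rmax=240); b=snap('top','t10.png')
print(delta(0,-100,165), delta(105,-100,165), delta(105,-139,131))
```

```text
(array([   0.7, -173.7,  103.5]), array([-180. ,   -0. ,  -66.4]), array([ 1.3, -0.2, -0. ]), 0.0201, 14.4)
[295. 146.] [ 252   89   92  116 7581] [[   6.7 -231.4]]
([-69.1, -23.8, -61.6], [0.0, 0.0, 19.2]) ([-34.6, -122.9, -61.6], [0.0, 0.0, 19.2]) ([2.3, -110.1, -27.6], [0.0, 0.0, 19.2])
```

View pics/w10.png

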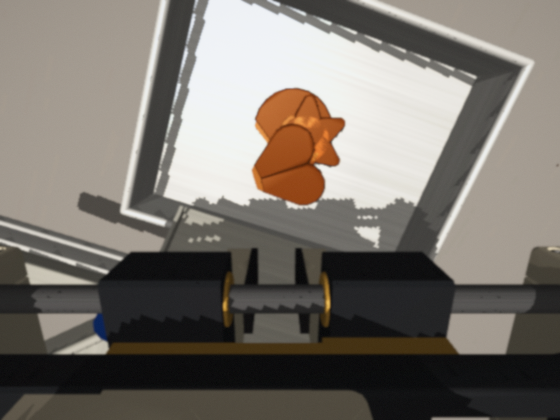

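All three pieces are in the pan. The heart lies upside down on the other two at (290,165), well inside the walls. Now I'll shut the gate from the knob's far side.

Call:
{"method": "apply_moves", "body": {"deltas": [{"fingers": 0,"delta_pos": [0,0,-20],"angular": [0,0,0]},{"fingers": 0,"delta_pos": [0,-4,-50],"angular": [0,0,4]},{"fingers": 0,"delta_pos": [0,-20,-62],"angular": [0,0,9]},{"fingers": 0,"delta_pos": [1,-50,-62],"angular": [0,0,14]},{"fingers": 0,"delta_pos": [2,-85,-62],"angular": [0,0,19.2]},{"fingers": 0,"delta_pos": [2,-105,-62],"angular": [0,0,19.2]},{"fingers": 0,"delta_pos": [2,-110,-62],"angular": [0,0,19.2]},{"fingers": 0,"delta_pos": [2,-110,-62],"angular": [0,0,19.2]},{"fingers": 0,"delta_pos": [2,-110,-62],"angular": [0,0,19.2]}]}}

```text
clock: 15.4
tool_pos: [0.6785, -0.1043, 0.1655]
orientation: [180.0, 0.0, -85.4]
force: [-1.0, -0.1, -0.3]
opening: 0.0006
gripper_force: 0.0
```

Run:
```python
from h import *
print(where(),delta(105,-139,131)); find(105,125,.142,'w11.png')
```

```text
(array([ 103.8, -137.8,  165.5]), array([180. ,   0. , -85.4]), array([-1. , -0.1, -0.3]), 0.0006, 15.4) ([1.2, -1.2, 34.5], [0.0, 0.0, 0.2])
[335. 241.] [322 228  28  24 548] [[  68.1 -140.9]]
```

Call:
{"method": "apply_moves", "body": {"deltas": [{"fingers": 0,"delta_pos": [2,0,14],"angular": [0,0,0]},{"fingers": 0,"delta_pos": [2,0,29],"angular": [0,0,0]},{"fingers": 0,"delta_pos": [2,0,34.5],"angular": [0,0,0]},{"fingers": 0,"delta_pos": [2,6,34.5],"angular": [0,0,0]},{"fingers": 0,"delta_pos": [2,14,34.5],"angular": [0,0,0]},{"fingers": 0,"delta_pos": [2,26,34.5],"angular": [0,0,0]},{"fingers": 0,"delta_pos": [2,42,34.5],"angular": [0,0,0]},{"fingers": 0,"delta_pos": [2,60,34.5],"angular": [0,0,0]},{"fingers": 0,"delta_pos": [2,78,34.5],"angular": [0,0,0]},{"fingers": 0,"delta_pos": [2,92,34.5],"angular": [0,0,0]}]}}

```text
clock: 16.45
tool_pos: [0.5871, -0.1139, 0.132]
orientation: [-179.9, 0.0, -85.5]
force: [3.4, -0.1, -2.1]
opening: 0.0005
gripper_force: 1.5
```

Call:
{"method": "apply_moves", "body": {"deltas": [{"fingers": 0,"delta_pos": [0,10,0],"angular": [0,0,0]},{"fingers": 0,"delta_pos": [0,20,0],"angular": [0,0,0]},{"fingers": 0,"delta_pos": [0,28,0],"angular": [0,0,0]},{"fingers": 0,"delta_pos": [0,33,0],"angular": [0,0,0]},{"fingers": 0,"delta_pos": [0,35,0],"angular": [0,0,0]},{"fingers": 0,"delta_pos": [0,36,0],"angular": [0,0,0]}]}}

```text
clock: 17.05
tool_pos: [0.5539, -0.1166, 0.1319]
orientation: [-179.8, -0.0, -85.4]
force: [7.6, 0.2, -0.8]
opening: 0.0004
gripper_force: 3.9
```

Run:
```python
from h import *
print(where())
```

```text
(array([ -21.4, -140.5,  131.9]), array([-179.8,   -0. ,  -85.4]), array([ 7.6,  0.2, -0.8]), 0.0004, 17.05)
```

Call:
{"method": "apply_moves", "body": {"deltas": [{"fingers": 0,"delta_pos": [0,2,0],"angular": [0,0,0]},{"fingers": 0,"delta_pos": [0,4,0],"angular": [0,0,0]},{"fingers": 0,"delta_pos": [0,4,0],"angular": [0,0,0]}]}}

```text
clock: 17.35
tool_pos: [0.5536, -0.1165, 0.1322]
orientation: [-179.4, -0.0, -85.4]
force: [15.9, -0.4, -8.0]
opening: 0.0003
gripper_force: 8.4
```

The gate is against its stop, with the force at 16 N and no motion. I'll back off and rise.

Call:
{"method": "apply_moves", "body": {"deltas": [{"fingers": 0,"delta_pos": [0,-5,0],"angular": [0,0,0]},{"fingers": 0,"delta_pos": [0,-16,-2],"angular": [0,0,0]},{"fingers": 0,"delta_pos": [0,-24,-20],"angular": [0,0,0]},{"fingers": 0,"delta_pos": [0,-28,-50],"angular": [0,0,0]},{"fingers": 0,"delta_pos": [-40,-28,-75],"angular": [0,0,0]},{"fingers": 0,"delta_pos": [-80,-28,-80],"angular": [0,0,0]},{"fingers": 0,"delta_pos": [-95,-28,-80],"angular": [0,0,0]},{"fingers": 0,"delta_pos": [-100,-28,-80],"angular": [0,0,0]},{"fingers": 0,"delta_pos": [-100,-28,-80],"angular": [0,0,0]}]}}

```text
clock: 18.25
tool_pos: [0.5676, -0.0148, 0.2104]
orientation: [179.9, -0.0, -85.4]
force: [-0.6, -0.8, -0.4]
opening: 0.0003
gripper_force: 0.0
```

Run:
```python
from h import *
print(where()); find(105,125,.142,'w12.png'); find(0,20,.03,'w13.png',rmax=240)
```

```text
(array([  0. , -40.2, 210.4]), array([179.9,  -0. , -85.4]), array([-0.6, -0.8, -0.4]), 0.0003, 18.25)
[344.  86.] [331  73  26  27 559] [[ -44.5 -136.9]]
[274.  18.] [ 244    0   59   40 2092] [[   3.5 -207.4]]
[ 2. 63.] [  0  44   8  41 203] [[ 270.4 -167.6]]
[ 31. 191.] [  0 174  60  66 644] [[270.7 -38.7]]
```

View pics/w13.png

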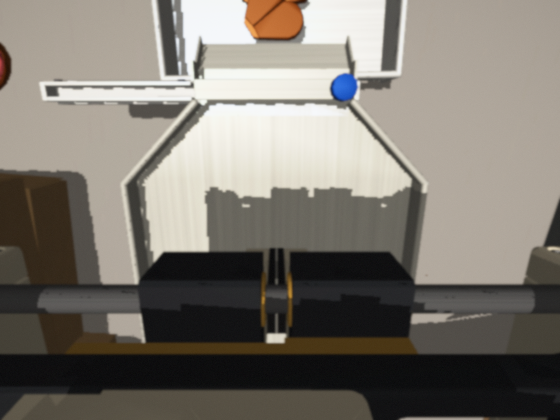

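The tray is empty. The knob is at (344,86), hard at the near end, so its travel from about 67 to −45 mm matches 112 mm. The pieces are in the pan, so I'll hand in.

```bash
python3 -c "
from h import *
print(ctrl.close_job())"
```

```text
the job is handed in; nothing more can be done
None
```

I pushed the gate fully open, swept all three pieces over the spout into the scrap pan and pushed the gate shut against its stop; the job is handed in at about 18 s, with no verdict returned.

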